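# Shut the hoist's control box and bump-test the joystick

## Robot

A 7-joint arm with a two-finger parallel gripper is mounted at the origin on the work surface. World frame = base frame: x ahead of the robot, y to its left, z up, the work surface at z = 0. Lengths are in mm, angles in rad, forces in N, time in s.
With the tool pointing down it reaches from about 425 to 875 mm from the base axis. Payload 4.7 kg.
Tool frame: the origin (TCP) lies between the finger pads; the fingertips stand 17 mm ahead of it and the grasp point (between the pads) lies 2 mm behind it; x points along the fingers, y is the direction in which the jaws open and shut, and the axes are right-handed (so a half turn about x gives the same grasp; the last joint's range is limited). The gripper opens to 87 mm and grips with 3 to 60 N. Pads are 19 mm wide; open, the fingers measure 117 mm over their backs; the gripper's body (75 mm by 190 mm) begins 51 mm behind the grasp point.
Start: joints at [0.014, 0.321, -0.07, 1.45, 0.023, 1.371, -0.057], TCP at [650.018, -0.024, 239.587] pointing down, gripper open.
Joint ranges: [-2.86, 2.86], [-0.3, 2.09], [-1.38, 1.24], [0.06, 2.45], [-1.56, 4.7], [0.09, 2.05], [-2.69, 2.69]. Speed limits (rad/s): [2.57, 2.57, 3.14, 3.14, 3.14, 3.14, 3.14].

## Interface

Orientations are given as a rotation vector (axis times angle).
In Python, from cell import robot gives the robot as it stands. The module is installed in compiled form; this text tells all that it offers.
- The arm moves only by the tool jog_arm, never from a script. Its argument "steps" is a list that holds one entry, the list of rows, each a list of 7 numbers: the opening, from 0 (shut) to 1 (fully open), then the shift along the world's x, y, z in m, then the turn, a rotation vector about the world's x, y, z in degrees. A call has 1 to 20 rows; each row is the pose to reach, as a shift and turn from the pose commanded when the call began; what a row does not reach only later rows make up. A row lasts 1/8 s, in which the tool goes at most 62.5 mm and 10.7 degrees, less where a joint would pass 70% of its speed; a pose out of reach is approached as far as the arm can. A call with a gripper value outside its range is refused whole. The fingers move at their own pace and stop on an object; "squeeze" is the grip in N (left out, the last holds). Time passes only in rows, so rows that repeat a pose let the fingers close. It gives the time, the measured TCP pose, the force and the opening at its end, in the units of the state.
- robot.read_state(): the state, without advancing time (a new reading comes with each control period).
- robot.capture(name): name is "scene" or "side" or "wrist"; returns a dict with "frame" (480x640x3 uint8, red, green, blue), "fx", "fy", "cx", "cy" (pixels), "dist_coeffs" ([k1, k2, p1, p2, k3] as OpenCV has them; the pictures are not rectified), "eye" and "rotation" of the camera in the world; the wrist camera has in their place "hand_eye" (4x4, takes a point from camera to tool coordinates, whose origin is the TCP and whose axes are the tool frame's). Camera axes: x right, y down, z forward; pixel columns grow to the right and rows downward; lengths in mm; the calibration is good to about 2 mm. A picture is of the moment at which its call begins: read the wrist's pose just before it. There is no depth.
- robot.job_done(): hands the job in, once; it reports no verdict.
The state is a dict: "time_s": time; "q": joint angles; "qd": joint speeds; "joint_torque": joint torques, N m; "eef_pos": TCP position; "tcp_rot": TCP orientation; "wrist_force": force on the tool from outside, world axes, zero at the start; "ft_torque": the same for the moment, N m; "gripper_width": finger opening in mm.
Only numpy, scipy, OpenCV 4.12 (cv2) and the standard library are available. Lean on these libraries where they do the work, as an engineer would, in place of code of your own. Each camera call takes 0.05 s, during which the arm holds its last target. There are 200 camera calls.

## Task

The control box of the garage's hoist was left open after servicing. Push its yellow door shut by pressing steadily, without slamming or forcing it, until the spring latch snaps in behind the strike and holds the door by itself; only then bump-test the hoist: push the joystick right over to its green (raise) side, never towards the yellow one, hold it there for a good second and let it spring back to centre. Leave the other things on the bench where they are.

Things in the scene. Friction and masses are not known exactly. Their poses are not given: they have to be found in the camera images.
- box: The hoist's control box: grey steel enclosure fixed to the bench, 200 wide, 150 deep, 250 high on 15 mm feet (top 265 mm above the bench). Origin: middle of its open front at bench level; x points into the box, y to the hinge side, z up. The latch's strike sits inside the free side, half-way up, in slots, so the depth at which the latch snaps differs by 3 mm: feel for it.
- door (a joint): Opening angle of the yellow door, rad (reading noise 0.01): 0 is flush, grows as it opens. Near the free edge the bevelled latch takes 5 to 14 N from 0.12 to 0.04, then the gasket 10 to 23 N until it snaps in, between 0.02 and -0.007; solid stop at -0.013. Latched, it rests at -0.005 to 0.02 hands off; not latched, it springs back to 0.04 or more. Over 40 N bends the door.
- door_hinge (a point): Point on the hinge axis (upright, left edge of the box's front) at the height of the door's top edge, 265 mm. Turns with the door: x points through the door towards the box, y from the free edge to the hinge. The door is 200 wide, 250 high, 15 thick, swings freely; its outer face lies 19 mm to -x of this point, its free edge 200 mm to -y. Its black latch paddle, half-way up, stands 12 mm proud.
- door_push (a point): A good place to push the door: on its outer face, 30 mm below the top edge, 170 mm from the hinge axis, 30 mm from the free edge. Turns with the door: its x axis points straight into the door, the way to push; y points to the hinge.
- stick (a joint): Tilt of the joystick, rad: 0 upright at centre, positive towards the green side, stop at 0.42; negative towards the yellow side. Its spring brings it back to centre; at the stop it takes about 6 N at the grip.
- stick_grip (a point): Centre of the joystick's black grip (32 mm thick, 45 mm tall), 97 mm from the pivot, about 167 mm above the bench when upright; moves with the stick. The stick below it is 12 mm thick.
- console: Joystick console, grey box fixed to the bench, 120 (x) by 150 (y) by 70 mm high. Origin: centre of its underside; the stick's pivot lies 70 mm above it. The stick tilts along the console's y axis: green arrow on its +y side, yellow arrow on its -y side.
- bin: Blue parts bin, 150 x 110 x 70 mm high, loose; origin at the centre of its underside. To be left alone.
- brush: Wooden wire brush lying on its side, 255 long, 34 mm high, along its x; origin near its middle on the bench. To be left alone.
- can: Red and white can standing upright, 66 mm across, 190 mm high; origin at the centre of its underside. To be left alone.
- wrench: Steel wrench lying flat along its x, 200 mm long; origin at its middle on the bench. To be left alone.
Not all that is in view belongs to the job. What is shaped like the console but blue or pink is not meant.

How it is judged (in metres and radians):
On the way, in this order (a step that is already met when the one before it is completed fails the run):
1. the door is shut and held by its latch with nothing pushing on it (value of joint door below 0.03 rad and contact force between each of the fingers, the arm and door below 0.2 N), for 0.3 s.
2. after that the joystick is held over to the green side for a good second (value of joint stick above 0.3 rad), for 0.8 s.
At the end, for the whole second after the job is handed in: The door is latched shut (under 0.03 rad, held by its latch alone), the joystick stands at its centre within 0.05 rad, and the bin, brush, can and wrench are within 30 mm of where they were (value of joint door below 0.03 rad and value of joint stick between -0.05 and 0.05 rad and distance of each of bin, brush, can, wrench from where it was at the start of the episode below 0.03 m); the robot touches nothing.
It fails at once if the door is forced: the robot presses on it with more than 40 N (contact force between any of the fingers, the arm and door above 40 N).
It fails at once if the door is slammed: it closes faster than 1.5 rad/s over the last 0.3 rad (value of joint door below 0.3 rad and velocity of joint door below -1.5 rad/s).
It fails at once if the joystick is worked while the box is still open (value of joint door above 0.035 rad and (value of joint stick above 0.12 rad or value of joint stick below -0.12 rad)).
It fails at once if the joystick is pushed towards the yellow side (value of joint stick below -0.12 rad).
It fails at once if a thing left on the bench is moved by more than 30 mm (distance of any of bin, brush, can, wrench from where it was at the start of the episode above 0.03 m).
It also fails if it takes over 58 s, if anything falls off the work surface, if the arm or the gripper's body presses on something with over 40 N, if the wrist force passes 120 N, or if a joint passes its speed limit or range.

## Working session

There is one attempt and no reset: what is moved stays moved. The work goes in short steps, Python scripts to look and compute and a tool call to move; the robot and the scene stay as the last step left them, time stands still between calls to the robot, and variables do not carry over. Pictures are saved under pics/ and viewed, about 8 in all and at most 12, crops included, and the job is handed in when it is done.

Besides the shell and the picture viewer there is one more tool, called in YAML: its name, and indented under it one key for each argument. jog_arm: Moves the arm, as the interface text tells. Its arguments: {"type":"object","properties":{"steps":{"type":"array"},"squeeze":{"type":"number"}},"required":["steps"]}

```bash
mkdir -p pics
cat > h.py <<'E'
import numpy as np, cv2
from cell import robot
from scipy.spatial.transform import Rotation as R
def cam(n):
    s=robot.read_state(); c=robot.capture(n)
    if n=="wrist":
        Rt=R.from_rotvec(s["tcp_rot"]).as_matrix(); H=np.array(c["hand_eye"])
        c["rotation"]=Rt@H[:3,:3]; c["eye"]=np.array(s["eef_pos"])+Rt@H[:3,3]
    c["K"]=np.array([[c["fx"],0,c["cx"]],[0,c["fy"],c["cy"]],[0,0,1.]]); return c
def ray(c,u,v):
    p=cv2.undistortPoints(np.array([[[u,v]]],float),c["K"],np.array(c["dist_coeffs"],float))[0,0]
    d=np.array(c["rotation"])@[p[0],p[1],1]; return np.array(c["eye"],float),d/np.linalg.norm(d)
def plane(c,u,v,z):
    e,d=ray(c,u,v); return e+d*(z-e[2])/d[2]
def tri(c1,p1,c2,p2):
    e1,d1=ray(c1,*p1);e2,d2=ray(c2,*p2)
    t=np.linalg.lstsq(np.c_[d1,-d2],e2-e1,rcond=None)[0]
    a=e1+d1*t[0];b=e2+d2*t[1]; return (a+b)/2,np.linalg.norm(a-b)
def save(c,n): cv2.imwrite("pics/"+n+".png",c["frame"][:,:,::-1])
E
python3 - <<'E'
from h import *
import pickle
for n in("scene","side"):
    c=cam(n); save(c,n+"0"); pickle.dump(c,open(n+".pkl","wb")); print(n,np.round(c["eye"]),np.round(c["rotation"],2).tolist(),c["fx"])
s=robot.read_state(); print({k:np.round(v,3).tolist() for k,v in s.items()})
E
```

```text
scene [1151.  385. 1179.] [-1.3, -2.43, 0.79] 457.45911494479225
side [ 926.  784. 1044.] [-0.62, -2.68, 1.1] 528.2946405015209
{'time_s': 0.1, 'q': [0.014, 0.322, -0.07, 1.452, 0.023, 1.371, -0.057], 'qd': [0.0, -0.002, -0.001, -0.003, 0.0, 0.001, 0.001], 'joint_torque': [0.0, -49.257, -0.406, -31.34, -0.064, 0.04, 0.0], 'eef_pos': [649.545, -0.037, 238.584], 'tcp_rot': [1.208, 1.21, -1.21], 'wrist_force': [0.33, 0.513, 0.715], 'ft_torque': [-0.009, -0.008, 0.042], 'gripper_width': 86.993}
```

View pics/scene0.png

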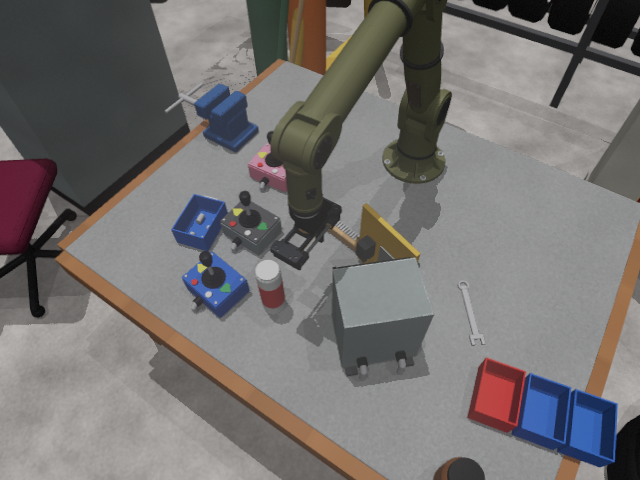

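View pics/side0.png

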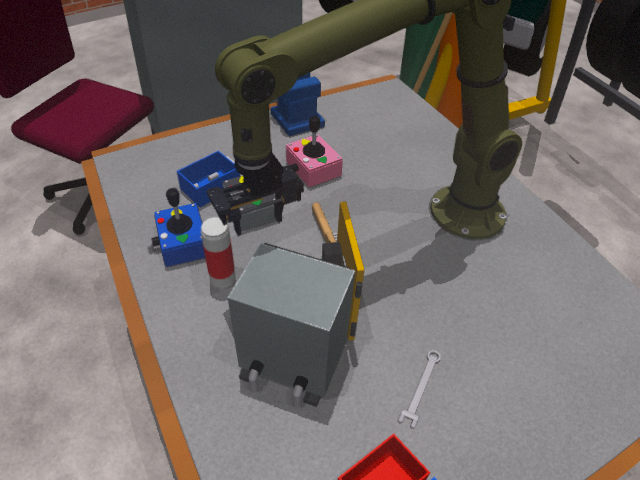

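Scene view: the grey console is at about (250,228), with decoys in blue (215,285) and pink (270,165). The box top spans (333,267)–(430,305), and the yellow door runs from its hinge at (418,258) to its free edge at (363,208). The can is at (270,285), the brush at (345,232), the blue bin at (200,222) and the wrench at (470,310). In the side view the gripper hides the console. I choose the grey console and check it in a crop.

```bash
sed -i 's/c\["K"\]=/c["rotation"]=R.from_rotvec(c["rotation"]).as_matrix() if np.ndim(c["rotation"])==1 else c["rotation"]; c["K"]=/' h.py
python3 - <<'E'
from h import *
c=cam("scene"); f=c["frame"]
cr=cv2.resize(f[180:340,160:440],None,fx=2.85,fy=2.85,interpolation=cv2.INTER_CUBIC); cv2.imwrite("pics/crop1.png",cr[:,:,::-1])
for n,u,v,z in [("bA",333,267,265),("bB",418,260,265),("bC",430,305,265),("bD",340,322,265),("hinge",418,258,265),("free",363,208,265),("grip",245,198,167),("cons",250,228,70),("can",268,268,190),("bin",200,222,35),("brush",345,232,17),("wrench",470,312,3)]:
    print(n,np.round(plane(c,u,v,z)))
E
```

```text
bA [674.  90. 265.]
bB [548. 247. 265.]
bC [639. 323. 265.]
bD [783. 178. 265.]
hinge [543. 245. 265.]
free [484.  58. 265.]
grip [ 567. -281.  167.]
cons [ 595. -257.   70.]
can [728. -70. 190.]
bin [ 646. -425.   35.]
brush [416. -28.  17.]
wrench [450. 409.   3.]
```

View pics/crop1.png

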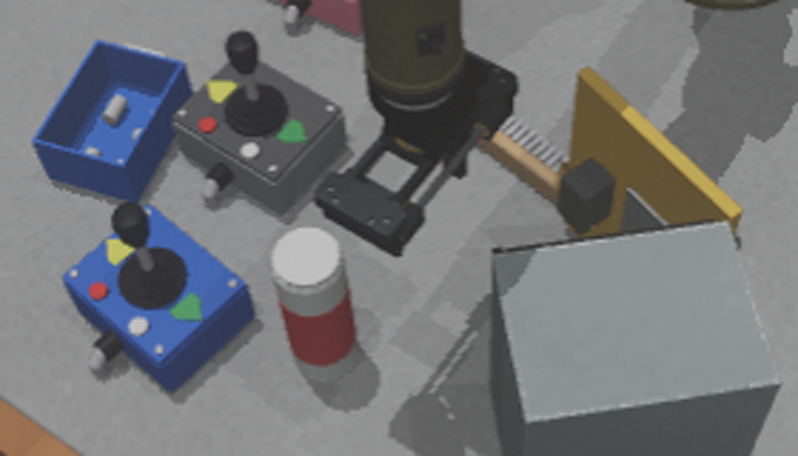

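Crop: the grey console has its joystick grip at crop (242,50), the yellow arrow on the left (220,92) and the green arrow on the right (292,132). It is plainly grey, so it is the right one. The door's top edge runs from the free corner at crop (583,70) to the hinge at (738,213).

Run:
```python
from h import *
c=cam("scene"); s=cam("side")
for n,a,b in [("A",(333.7,267.7),(265.5,246)),("B",(416,258.6),(355,267.5)),("C",(432,314.4),(322,325)),("D",(345,327.4),(230.5,294)),("free",(364.6,204.6),(343,203))]:
    p,g=tri(c,a,s,b); print(n,np.round(p),round(g,1),np.round(plane(c,*a,265)))
print(np.round(R.from_rotvec(robot.read_state()["tcp_rot"]).as_matrix(),2))
```

```text
A [666.  87. 246.] 1.5 [675.  92. 265.]
B [549. 241. 275.] 9.1 [547. 241. 265.]
C [668. 337. 288.] 4.0 [657. 336. 265.]
D [784. 192. 267.] 9.2 [788. 194. 265.]
free [467.  54. 259.] 0.8 [472.  56. 265.]
[[-0.  1. -0.]
 [-0. -0. -1.]
 [-1. -0.  0.]]
```

jog_arm:
  steps:
    - [[0,0,0,0.03,0,0,-5],[0,-0.03,0.01,0.06,0,0,-15],[0,-0.08,0.03,0.07,0,0,-25],[0,-0.13,0.05,0.07,0,0,-35],[0,-0.18,0.07,0.07,0,0,-45],[0,-0.205,0.09,0.07,0,0,-51],[0,-0.205,0.095,0.07,0,0,-51],[0,-0.205,0.095,0.07,0,0,-51],[0,-0.205,0.095,0.07,0,0,-51]]
  squeeze: 30

```text
time_s: 1.38
eef_pos: [445.8, 94.1, 309.3]
tcp_rot: [1.828, 0.646, -1.829]
wrist_force: [0.3, -0.4, -0.1]
gripper_width: 5.4
```

jog_arm:
  steps:
    - [[0,-0.01,0.003,0,0,0,0],[0,-0.018,0.006,0,0,0,0],[0,-0.018,0.006,-0.03,0,0,0],[0,-0.018,0.006,-0.05,0,0,0],[0,-0.018,0.006,-0.068,0,0,0],[0,-0.018,0.006,-0.068,0,0,0]]

```text
time_s: 2.12
eef_pos: [426.0, 100.8, 240.4]
tcp_rot: [1.825, 0.648, -1.831]
wrist_force: [-0.2, -0.0, 1.1]
gripper_width: 0.3
```

Run:
```python
from h import *
c=cam("scene"); s=cam("side")
f=lambda i,y,x:cv2.resize(i[y:y+150,x:x+200],(400*1,300),interpolation=cv2.INTER_CUBIC)
o=np.hstack([f(c["frame"],150,290),f(s["frame"],170,250)]); cv2.imwrite("pics/p4.png",o[:,:,::-1])
cv2.imwrite("pics/side1.png",s["frame"][:,:,::-1])
```

```text
(no output)
```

View pics/p4.png

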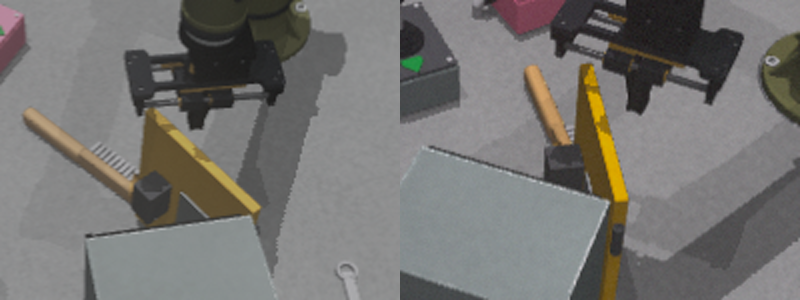

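The gripper hangs on the outer (robot) side of the door near the free edge, closed fingers at crop (197,115) left and (637,95) right. The brush lies beyond the door. I check that it clears the door's sweep and compute the arc.

Run:
```python
from h import *
c=cam("scene")
H=np.array([545,241.])
for u,v in[(302,205),(336,228),(362,247)]:
    p=plane(c,u,v,17); print(np.round(p),round(np.linalg.norm(p[:2]-H)))
e=np.array(robot.read_state()["eef_pos"]);print(e)
for t in range(64,-2,-4):
    a=np.radians(-49-t); d=np.array([np.cos(a),np.sin(a)]); n=np.array([-d[1],d[0]])
    ext=15*abs(np.sin(np.radians(t)))+9.5*np.cos(np.radians(t))
    p=H+170*d-(19+ext)*n; print(t,np.round(p),np.round(p-e[:2]))
```

```text
[ 401. -204.   17.] 467
[419. -60.  17.] 327
[436.  45.  17.] 224
[427.50014837 101.15860184 242.45975545]
64 [445.  99.] [17. -2.]
60 [455.  92.] [27. -9.]
56 [466.  86.] [ 38. -15.]
52 [477.  81.] [ 49. -20.]
48 [488.  77.] [ 61. -24.]
44 [500.  73.] [ 72. -28.]
40 [512.  70.] [ 85. -31.]
36 [524.  69.] [ 97. -33.]
32 [537.  68.] [110. -34.]
28 [550.  68.] [122. -34.]
24 [562.  69.] [135. -33.]
20 [575.  70.] [148. -31.]
16 [588.  73.] [160. -28.]
12 [600.  77.] [172. -24.]
8 [612.  82.] [185. -19.]
4 [624.  87.] [196. -14.]
0 [635.  94.] [208.  -7.]
```

jog_arm:
  steps:
    - [[0,0.008,-0.001,0,0,0,0],[0,0.017,-0.002,0,0,0,0],[0,0.027,-0.009,0,0,0,0],[0,0.033,-0.012,0,0,0,0],[0,0.038,-0.015,0,0,0,0],[0,0.044,-0.018,0,0,0,0],[0,0.049,-0.02,0,0,0,0],[0,0.055,-0.022,0,0,0,0],[0,0.061,-0.024,0,0,0,0],[0,0.067,-0.026,0,0,0,0],[0,0.073,-0.028,0,0,0,0],[0,0.079,-0.03,0,0,0,0],[0,0.085,-0.031,0,0,0,0],[0,0.091,-0.032,0,0,0,0],[0,0.097,-0.033,0,0,0,0],[0,0.104,-0.034,0,0,0,0],[0,0.11,-0.034,0,0,0,0],[0,0.116,-0.034,0,0,0,0],[0,0.122,-0.034,0,0,0,0],[0,0.128,-0.034,0,0,0,0]]

```text
time_s: 4.78
eef_pos: [555.4, 67.0, 241.6]
tcp_rot: [1.828, 0.647, -1.828]
wrist_force: [-0.5, 0.1, -0.4]
gripper_width: 0.4
```

jog_arm:
  steps:
    - [[0,0.006,0.001,0,0,0,0],[0,0.013,0.001,0,0,0,0],[0,0.019,0.002,0,0,0,0],[0,0.026,0.003,0,0,0,0],[0,0.032,0.005,0,0,0,0],[0,0.038,0.006,0,0,0,0],[0,0.044,0.008,0,0,0,0],[0,0.05,0.01,0,0,0,0]]

```text
time_s: 5.78
eef_pos: [605.4, 77.1, 241.6]
tcp_rot: [1.828, 0.647, -1.828]
wrist_force: [-0.3, -0.4, -0.2]
gripper_width: 0.6
```

Run:
```python
from h import *
c=cam("scene"); s=cam("side")
f=lambda i,y,x:cv2.resize(i[y:y+150,x:x+200],(400*1,300),interpolation=cv2.INTER_CUBIC)
o=np.hstack([f(c["frame"],170,290),f(s["frame"],190,230)]); cv2.imwrite("pics/p5.png",o[:,:,::-1])
print(robot.read_state()["wrist_force"])
```

```text
[ 0.66674374 -0.13198159 -0.64175937]
```

View pics/p5.png

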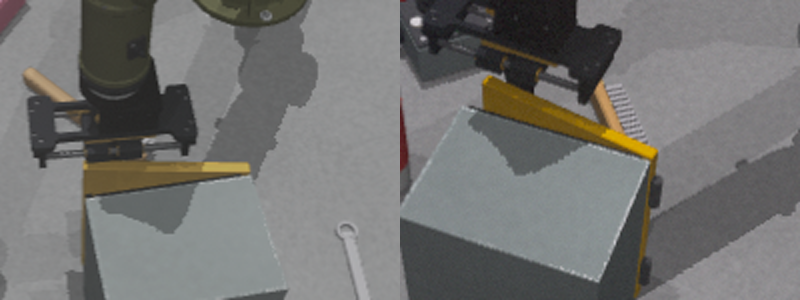

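The door is now only some 10–15° open. Its top edge runs from (85,175) to (250,168) in the left crop, and the gripper is centred near the free edge.

jog_arm:
  steps:
    - [[0,0.003,0.0015,0,0,0,0],[0,0.006,0.003,0,0,0,0],[0,0.009,0.005,0,0,0,0],[0,0.012,0.007,0,0,0,0]]

```text
time_s: 6.38
eef_pos: [617.0, 83.8, 241.6]
tcp_rot: [1.827, 0.647, -1.829]
wrist_force: [-3.6, -2.7, 2.0]
gripper_width: 0.3
```

jog_arm:
  steps:
    - [[0,0.002,0.0015,0,0,0,0],[0,0.004,0.003,0,0,0,0]]

```text
time_s: 6.62
eef_pos: [619.8, 85.5, 241.6]
tcp_rot: [1.825, 0.645, -1.832]
wrist_force: [-6.2, -4.0, 2.9]
gripper_width: 0.4
```

jog_arm:
  steps:
    - [[0,0.002,0.0015,0,0,0,0],[0,0.003,0.0025,0,0,0,0]]

```text
time_s: 6.88
eef_pos: [622.7, 87.2, 241.7]
tcp_rot: [1.824, 0.644, -1.833]
wrist_force: [-7.0, -4.8, 3.8]
gripper_width: 0.7
```

jog_arm:
  steps:
    - [[0,0.0015,0.0012,0,0,0,0],[0,0.003,0.0025,0,0,0,0]]

```text
time_s: 7.12
eef_pos: [625.2, 88.8, 241.6]
tcp_rot: [1.822, 0.643, -1.835]
wrist_force: [-7.4, -5.5, 3.9]
gripper_width: 0.3
```

jog_arm:
  steps:
    - [[0,0.0015,0.0012,0,0,0,0],[0,0.003,0.0025,0,0,0,0]]

```text
time_s: 7.38
eef_pos: [627.3, 90.2, 241.6]
tcp_rot: [1.82, 0.642, -1.837]
wrist_force: [-12.5, -9.1, 6.4]
gripper_width: 0.3
```

jog_arm:
  steps:
    - [[0,0.001,0.0008,0,0,0,0],[0,0.002,0.0016,0,0,0,0]]

```text
time_s: 7.62
eef_pos: [629.7, 91.9, 241.6]
tcp_rot: [1.821, 0.641, -1.836]
wrist_force: [-11.0, -8.5, 6.2]
gripper_width: 0.6
```

jog_arm:
  steps:
    - [[0,0.001,0.0008,0,0,0,0],[0,0.001,0.0008,0,0,0,0]]

```text
time_s: 7.88
eef_pos: [629.9, 92.1, 241.6]
tcp_rot: [1.819, 0.641, -1.838]
wrist_force: [-11.3, -9.3, 6.6]
gripper_width: 1.0
```

jog_arm:
  steps:
    - [[0,0.001,0.0008,0,0,0,0],[0,0.001,0.0008,0,0,0,0]]

```text
time_s: 8.12
eef_pos: [630.5, 92.4, 241.6]
tcp_rot: [1.818, 0.64, -1.84]
wrist_force: [-13.1, -9.8, 7.1]
gripper_width: 0.3
```

jog_arm:
  steps:
    - [[0,0.001,0.0008,0,0,0,0],[0,0.001,0.0008,0,0,0,0]]

```text
time_s: 8.38
eef_pos: [631.0, 92.7, 241.6]
tcp_rot: [1.817, 0.64, -1.841]
wrist_force: [-15.1, -10.6, 7.9]
gripper_width: 0.4
```

jog_arm:
  steps:
    - [[0,0.001,0.0008,0,0,0,0],[0,0.001,0.0008,0,0,0,0]]

```text
time_s: 8.62
eef_pos: [631.5, 93.1, 241.6]
tcp_rot: [1.816, 0.64, -1.843]
wrist_force: [-17.0, -10.8, 8.0]
gripper_width: 0.9
```

jog_arm:
  steps:
    - [[0,0.001,0.0008,0,0,0,0],[0,0.001,0.0008,0,0,0,0]]

```text
time_s: 8.88
eef_pos: [632.1, 93.5, 241.6]
tcp_rot: [1.815, 0.639, -1.844]
wrist_force: [-17.8, -12.4, 8.7]
gripper_width: 0.5
```

jog_arm:
  steps:
    - [[0,0.001,0.0008,0,0,0,0],[0,0.001,0.0008,0,0,0,0]]

```text
time_s: 9.12
eef_pos: [632.6, 93.9, 241.6]
tcp_rot: [1.813, 0.639, -1.845]
wrist_force: [-19.0, -12.2, 10.2]
gripper_width: 0.7
```

jog_arm:
  steps:
    - [[0,0.001,0.0008,0,0,0,0],[0,0.001,0.0008,0,0,0,0]]

```text
time_s: 9.38
eef_pos: [633.1, 94.2, 241.6]
tcp_rot: [1.812, 0.638, -1.846]
wrist_force: [-21.5, -13.5, 11.1]
gripper_width: 0.3
```

jog_arm:
  steps:
    - [[0,0.001,0.0008,0,0,0,0],[0,0.001,0.0008,0,0,0,0]]

```text
time_s: 9.62
eef_pos: [633.6, 94.6, 241.6]
tcp_rot: [1.811, 0.638, -1.848]
wrist_force: [-23.6, -14.1, 11.9]
gripper_width: 0.6
```

jog_arm:
  steps:
    - [[0,0.0008,0.0006,0,0,0,0],[0,0.0008,0.0006,0,0,0,0]]

```text
time_s: 9.88
eef_pos: [633.9, 94.8, 241.6]
tcp_rot: [1.81, 0.637, -1.849]
wrist_force: [-24.5, -14.6, 12.7]
gripper_width: 0.1
```

jog_arm:
  steps:
    - [[0,0.0007,0.0006,0,0,0,0],[0,0.0007,0.0006,0,0,0,0],[0,0.0007,0.0006,0,0,0,0]]

```text
time_s: 10.25
eef_pos: [634.1, 95.0, 241.6]
tcp_rot: [1.808, 0.637, -1.851]
wrist_force: [-25.2, -15.9, 13.4]
gripper_width: 0.4
```

Run:
```python
from h import *
c=cam("scene"); s=cam("side"); save(s,"s_press"); save(c,"c_press")
f=lambda i,y,x:cv2.resize(i[y:y+75,x:x+100],(400,300),interpolation=cv2.INTER_CUBIC)
o=np.hstack([f(c["frame"],215,325),f(s["frame"],220,260)]); cv2.imwrite("pics/p6.png",o[:,:,::-1])
S=robot.read_state(); print(S["wrist_force"],S["eef_pos"],R.from_rotvec(S["tcp_rot"]).as_matrix()[:,0])
```

```text
[-26.48961317 -15.12659471  13.58468223] [634.08806036  95.03123296 241.59236399] [-0.01875817 -0.01232904 -0.99974803]
```

View pics/p6.png

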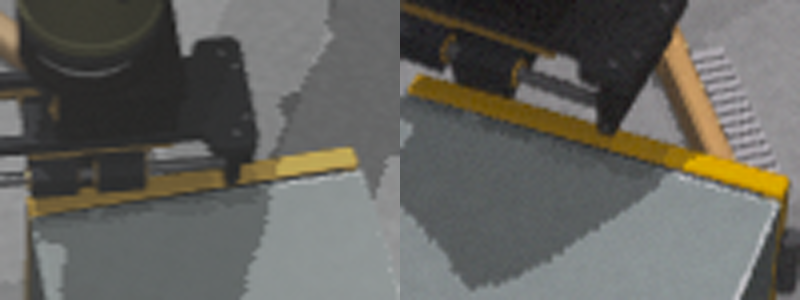

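Both views show the door's top edge parallel to the box front, a thin dark line between them. I back off gently and watch the force.

jog_arm:
  steps:
    - [[0,-0.003,-0.0025,0,0,0,0],[0,-0.005,-0.0045,0,0,0,0]]

```text
time_s: 10.6
eef_pos: [632.3, 93.6, 241.6]
tcp_rot: [1.817, 0.641, -1.841]
wrist_force: [-11.4, -7.8, 5.1]
gripper_width: 0.6
```

jog_arm:
  steps:
    - [[0,-0.003,-0.0025,0,0,0,0],[0,-0.004,-0.0035,0,0,0,0]]

```text
time_s: 10.85
eef_pos: [632.1, 93.5, 241.6]
tcp_rot: [1.827, 0.644, -1.83]
wrist_force: [-1.4, -3.8, 0.4]
gripper_width: 0.6
```

jog_arm:
  steps:
    - [[0,-0.003,-0.0025,0,0,0,0],[0,-0.004,-0.0035,0,0,0,0]]

```text
time_s: 11.1
eef_pos: [628.7, 93.3, 241.6]
tcp_rot: [1.829, 0.649, -1.826]
wrist_force: [-0.2, 0.5, -0.4]
gripper_width: 0.4
```

jog_arm:
  steps:
    - [[0,-0.005,-0.005,0,0,0,0],[0,-0.011,-0.01,0,0,0,0],[0,-0.015,-0.013,0,0,0,0],[0,-0.015,-0.013,0,0,0,0]]

```text
time_s: 11.6
eef_pos: [613.3, 78.8, 241.8]
tcp_rot: [1.829, 0.647, -1.828]
wrist_force: [-0.6, -0.4, 0.4]
gripper_width: 0.5
```

Run:
```python
from h import *
c=cam("scene"); s=cam("side"); save(s,"s_free"); save(c,"c_free")
p=cv2.imread("pics/s_press.png")[:,:,::-1];q=cv2.imread("pics/c_press.png")[:,:,::-1]
f=lambda i,y,x:cv2.resize(i[y:y+75,x:x+100],(400,300),interpolation=cv2.INTER_CUBIC)
o=np.vstack([np.hstack([f(q,215,325),f(p,220,260)]),np.hstack([f(c["frame"],215,325),f(s["frame"],220,260)])]); cv2.imwrite("pics/p7.png",o[:,:,::-1])
S=robot.read_state(); print(S["wrist_force"],S["eef_pos"])
```

```text
[ 1.09222289 -0.12927031  0.23701726] [613.57124547  79.25093778 241.71326001]
```

View pics/p7.png

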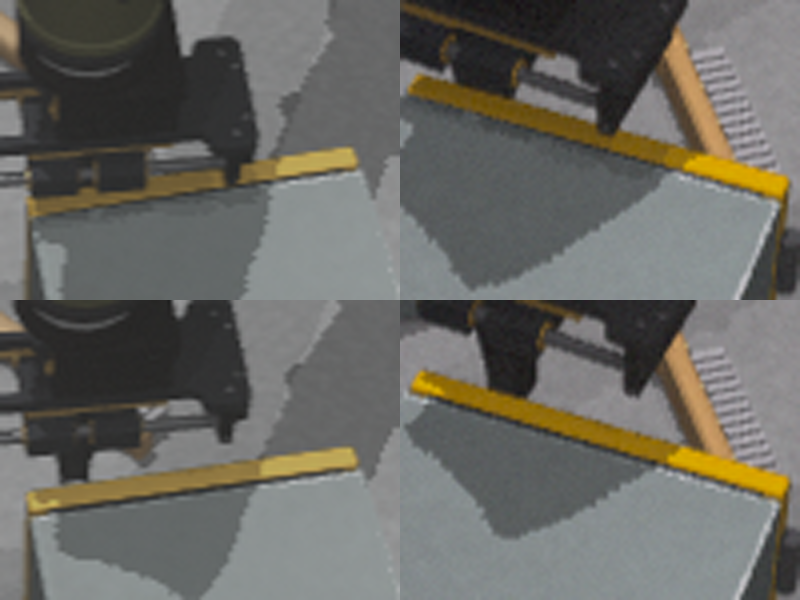

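jog_arm:
  steps:
    - [[0,0.005,0.004,0,0,0,0],[0,0.01,0.008,0,0,0,0],[0,0.014,0.011,0,0,0,0],[0,0.0155,0.0125,0,0,0,0],[0,0.0155,0.0125,0,0,0,0],[0,0.0155,0.0125,0,0,0,0]]

```text
time_s: 12.45
eef_pos: [629.0, 91.5, 241.6]
tcp_rot: [1.828, 0.647, -1.828]
wrist_force: [-0.8, -0.7, 0.5]
gripper_width: 0.4
```

jog_arm:
  steps:
    - [[0,0.001,0.001,0,0,0,0],[0,0.0015,0.0015,0,0,0,0],[0,0.0015,0.0015,0,0,0,0]]

```text
time_s: 12.82
eef_pos: [630.5, 93.2, 241.6]
tcp_rot: [1.828, 0.647, -1.828]
wrist_force: [-0.5, 0.8, -0.5]
gripper_width: 0.4
```

No force at 630.5 / 93.2, where the open door pushed back with over 16 N, so the door is latched. Next I retreat and move toward the console.

jog_arm:
  steps:
    - [[0,-0.02,-0.018,0,0,0,0],[0,-0.04,-0.035,0.02,0,0,0],[0,-0.05,-0.045,0.06,0,0,0],[0,-0.05,-0.08,0.1,0,0,0],[0,-0.05,-0.12,0.12,0,0,0],[0,-0.05,-0.16,0.12,0,0,0],[0,-0.05,-0.2,0.12,0,0,0],[0,-0.05,-0.2,0.12,0,0,0],[0,-0.05,-0.2,0.12,0,0,0]]

```text
time_s: 13.95
eef_pos: [580.5, -106.2, 361.6]
tcp_rot: [1.828, 0.648, -1.828]
wrist_force: [-0.3, 0.1, -0.2]
gripper_width: 0.5
```

Run:
```python
from h import *
c=cam("scene"); s=cam("side"); save(s,"s_c"); save(c,"c_c")
f=lambda i,y,x:cv2.resize(i[y:y+120,x:x+100],(400,480),interpolation=cv2.INTER_CUBIC)
o=np.hstack([f(c["frame"],150,200),f(s["frame"],130,200)]); cv2.imwrite("pics/p8.png",o[:,:,::-1])
S=robot.read_state(); print(S["wrist_force"],S["eef_pos"])
```

```text
[-0.57301916  0.04280584 -0.85518613] [ 580.70896443 -105.17581283  361.57228958]
```

View pics/p8.png

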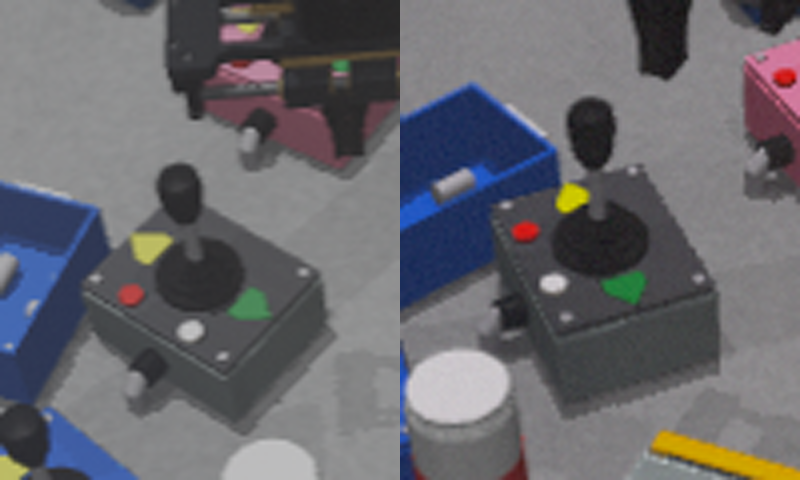

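Both views show the grip (scene crop (181,193), side crop (592,133)), the green arrow (scene (250,305), side (624,287)) and the yellow arrow (scene (150,247), side (571,198)).

Run:
```python
from h import *
c=cam("scene"); s=cam("side")
P={}
for n,a,b in [("grip",(245.2,198.2),(248,163.2)),("green",(262.5,226.2),(256,201.7)),("yellow",(237.5,211.7),(242.7,179.5))]:
    p,g=tri(c,a,s,b); P[n]=p; print(n,np.round(p),round(g,1))
d=(P["green"]-P["yellow"])[:2]; print(np.linalg.norm(d),np.degrees(np.arctan2(d[1],d[0])), (P["green"]+P["yellow"])/2)
for n,u in (("c",c),("s",s)): pass
print(plane(c,262.5,226.2,70),plane(c,237.5,211.7,70),plane(s,256,201.7,70),plane(s,242.7,179.5,70),plane(c,245.2,198.2,167),plane(s,248,163.2,167))
```

```text
grip [ 565. -282.  164.] 1.3
green [ 568. -230.   70.] 0.3
yellow [ 570. -325.   77.] 1.1
95.59528881895028 90.95496707625375 [ 569.13252455 -277.31406171   73.71647072]
[ 568.37275571 -229.5580339    70.        ] [ 566.70747081 -329.43306974   70.        ] [ 568.13718849 -229.83233572   70.        ] [ 566.71671834 -333.90827411   70.        ] [ 566.97567753 -280.27131689  167.        ] [ 565.10018646 -279.80902674  167.        ]
```

jog_arm:
  steps:
    - [[0,-0.005,-0.04,0,0,0,8],[0,-0.01,-0.08,0,0,0,17],[0,-0.0145,-0.12,0,0,0,26],[0,-0.0145,-0.17,0,0,0,35],[0,-0.0145,-0.21,0,0,0,44],[0,-0.0145,-0.228,0,0,0,51],[0,-0.0145,-0.228,0,0,0,51],[0,-0.0145,-0.228,0,0,0,51]]

```text
time_s: 15.15
eef_pos: [566.8, -333.0, 361.6]
tcp_rot: [1.21, 1.21, -1.208]
wrist_force: [0.7, 0.5, 0.1]
gripper_width: 0.6
```

jog_arm:
  steps:
    - [[0,0,0,-0.04,0,0,0],[0,0,0,-0.08,0,0,0],[0,0,0,-0.12,0,0,0],[0,0,0,-0.16,0,0,0],[0,0,0,-0.19,0,0,0],[0,0,0,-0.201,0,0,0],[0,0,0,-0.201,0,0,0]]

```text
time_s: 16.02
eef_pos: [566.4, -333.7, 160.7]
tcp_rot: [1.209, 1.21, -1.208]
wrist_force: [-0.0, -0.6, 1.1]
gripper_width: 0.4
```

Run:
```python
from h import *
c=cam("scene"); s=cam("side")
f=lambda i,y,x:cv2.resize(i[y:y+120,x:x+100],(400,480),interpolation=cv2.INTER_CUBIC)
o=np.hstack([f(c["frame"],150,200),f(s["frame"],130,200)]); cv2.imwrite("pics/p9.png",o[:,:,::-1])
```

```text
(no output)
```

View pics/p9.png

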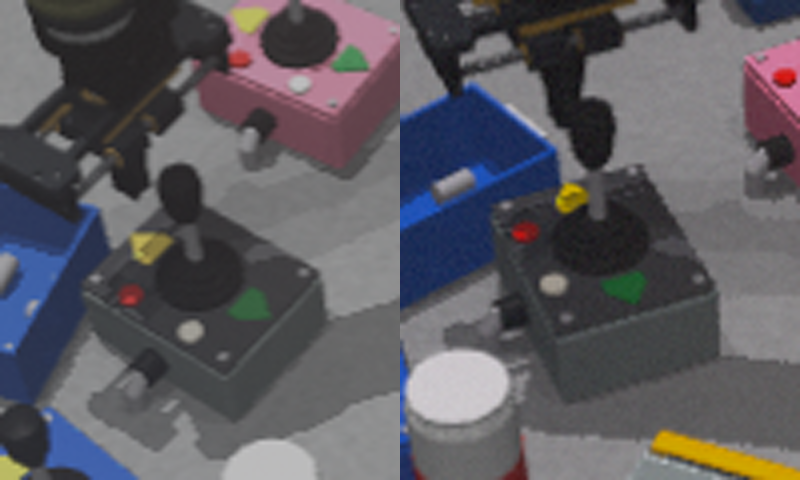

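The closed fingers hang on the yellow side, level with the grip, and the stick is upright. Now I push toward +y (green).

jog_arm:
  steps:
    - [[0,0,0.012,0,0,0,0],[0,0,0.02,0,0,0,0],[0,0,0.026,0,0,0,0],[0,0,0.031,0,0,0,0],[0,0,0.036,0,0,0,0],[0,0,0.041,0,0,0,0],[0,0,0.046,0,0,0,0]]

```text
time_s: 17.0
eef_pos: [566.3, -289.7, 161.1]
tcp_rot: [1.209, 1.207, -1.21]
wrist_force: [1.1, -3.5, 2.2]
gripper_width: 0.2
```

jog_arm:
  steps:
    - [[0,0,0.004,0,0,0,0],[0,0,0.007,0,0,0,0],[0,0,0.009,0,0,0,0]]

```text
time_s: 17.38
eef_pos: [566.4, -280.5, 160.4]
tcp_rot: [1.209, 1.207, -1.209]
wrist_force: [3.8, -5.2, -1.0]
gripper_width: 0.6
```

jog_arm:
  steps:
    - [[0,0,0.002,0,0,0,0],[0,0,0.003,0,0,0,0]]

```text
time_s: 17.62
eef_pos: [566.3, -278.0, 160.1]
tcp_rot: [1.209, 1.207, -1.21]
wrist_force: [4.1, -5.9, -2.8]
gripper_width: 0.3
```

Run:
```python
from h import *
c=cam("scene"); s=cam("side")
f=lambda i,y,x:cv2.resize(i[y:y+120,x:x+100],(400,480),interpolation=cv2.INTER_CUBIC)
o=np.hstack([f(c["frame"],150,200),f(s["frame"],130,200)]); cv2.imwrite("pics/p10.png",o[:,:,::-1])
print(robot.read_state()["wrist_force"])
```

```text
[ 3.64120888 -6.14578355 -2.398695  ]
```

View pics/p10.png

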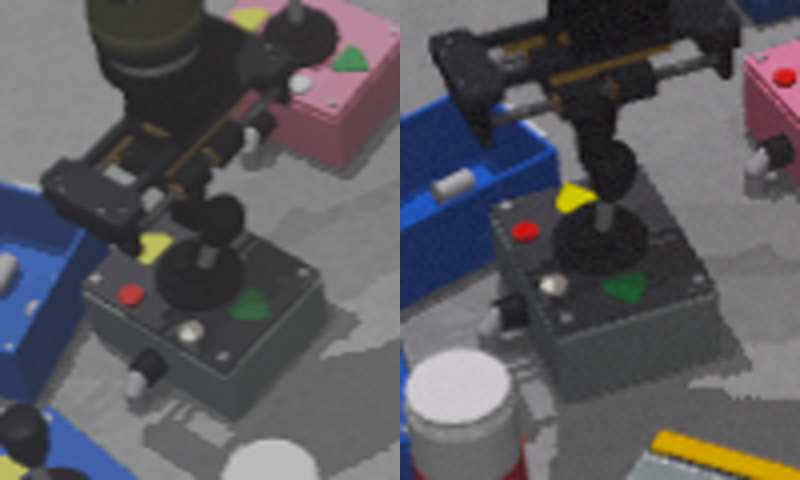

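The grip is tilted toward green (scene crop (222,222), was (181,193)), with the fingers behind it. I push slightly further and hold.

jog_arm:
  steps:
    - [[0,-0.001,0.002,0,0,0,0],[0,-0.002,0.003,0,0,0,0],[0,-0.002,0.004,0,0,0,0],[0,-0.002,0.004,0,0,0,0],[0,-0.002,0.004,0,0,0,0]]

```text
time_s: 18.35
eef_pos: [564.8, -275.2, 160.3]
tcp_rot: [1.209, 1.204, -1.21]
wrist_force: [5.1, -7.8, -2.6]
gripper_width: 0.3
```

Run:
```python
from h import *
c=cam("scene"); s=cam("side")
print(tri(c,(255.5,205.5),s,(252.5,171.3)), robot.read_state()["wrist_force"])
f=lambda i,y,x:cv2.resize(i[y:y+120,x:x+100],(400,480),interpolation=cv2.INTER_CUBIC)
cv2.imwrite("pics/p11.png",np.hstack([f(c["frame"],150,200),f(s["frame"],130,200)])[:,:,::-1])
```

```text
(array([ 570.22975257, -238.56143338,  168.62058197]), np.float64(4.878307973386294)) [ 5.72165003 -8.25677982 -3.35080829]
```

View pics/p11.png

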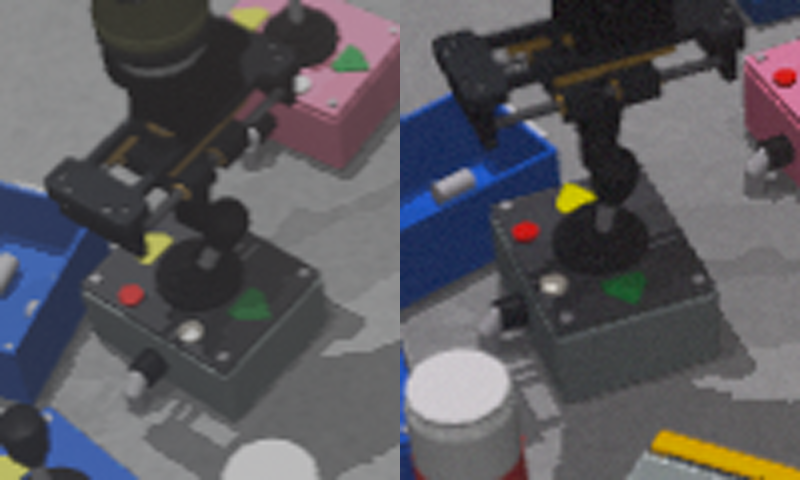

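The grip is further over (about 40 mm from centre, near the 0.42 stop) and the force has risen to 8–10 N. I hold, then back off slowly so it follows to centre.

jog_arm:
  steps:
    - [[0,0,0,0,0,0,0],[0,0,0,0,0,0,0],[0,0,0,0,0,0,0],[0,0,0,0,0,0,0],[0,0,0,0,0,0,0],[0,0,0,0,0,0,0],[0,0,0,0,0,0,0],[0,0,0,0,0,0,0],[0,0,0,0,0,0,0],[0,0,0,0,0,0,0],[0,0,0,0,0,0,0]]

```text
time_s: 19.82
eef_pos: [564.8, -275.2, 160.3]
tcp_rot: [1.209, 1.204, -1.21]
wrist_force: [5.9, -8.5, -3.2]
gripper_width: 0.4
```

jog_arm:
  steps:
    - [[0,0,-0.004,0,0,0,0],[0,0,-0.008,0,0,0,0],[0,0,-0.012,0,0,0,0],[0,0,-0.016,0,0,0,0],[0,0,-0.02,0,0,0,0],[0,0,-0.024,0,0,0,0],[0,0,-0.028,0,0,0,0],[0,0,-0.032,0,0,0,0],[0,0,-0.036,0,0,0,0],[0,0,-0.042,0,0,0,0],[0,0,-0.05,0,0,0,0],[0,0,-0.06,0,0,0,0],[0,0,-0.06,0.04,0,0,0],[0,0,-0.06,0.08,0,0,0],[0,0,-0.06,0.12,0,0,0],[0,0,-0.06,0.14,0,0,0],[0,0,-0.06,0.14,0,0,0],[0,0,-0.06,0.14,0,0,0]]

```text
time_s: 22.08
eef_pos: [563.5, -332.9, 299.1]
tcp_rot: [1.209, 1.211, -1.21]
wrist_force: [0.8, -0.3, 0.2]
gripper_width: 0.5
```

Run:
```python
from h import *
c=cam("scene"); s=cam("side")
o=np.hstack([cv2.resize(c["frame"][120:370,170:440],(432,400)),cv2.resize(s["frame"][120:370,150:380],(368,400))]); cv2.imwrite("pics/p12.png",o[:,:,::-1])
print(robot.read_state()["wrist_force"])
```

```text
[-0.26363111  0.42727014  0.23026373]
```

View pics/p12.png

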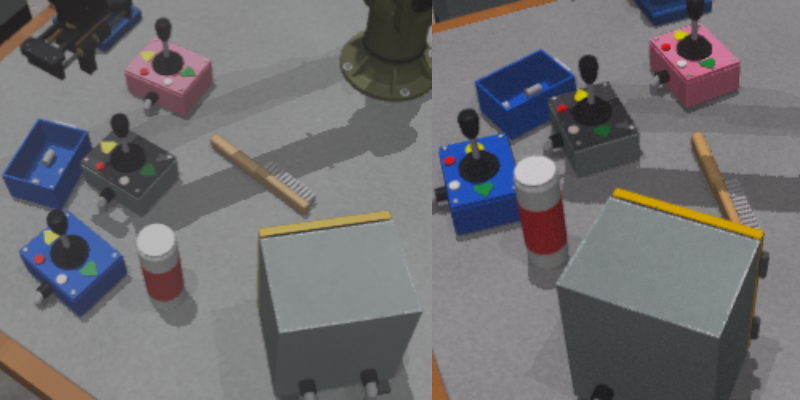

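The door is shut, the stick is upright at (120,125), and the bin, can and brush are where they were. The arm is clear of everything.

```bash
python3 -c "
from cell import robot
print(robot.job_done())"
```

```text
the job is handed in; nothing more can be done
None
```

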